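# Set the stock tags at the punch bins

## Task

Each bin of punch blanks on the board has a hinged tag standing in front of it, green on one face and red on the other. With a fingertip, push over whichever tags are wrong, so that exactly the tags of the full bins lie green side up and the tags of the bins that are not full (empty or nearly so) lie red side up, each fallen fully over to its stop. Only push the tags, do not pinch them between the fingers, and leave the bins and everything else on the bench where they stand.

Things in the scene. Friction and masses are not known exactly. Their poses are not given: they have to be found in the camera images.
- tag_a (a joint): angle (rad) of tag a, a smooth plate 56 mm wide, 6 mm thick, 50 g, one face green, one red, free edge 60 mm from its hinge pin. 0 upright, +0.785 on its stop leaning to the bin (green up), -0.785 on its stop leaning away from the bin (red up). Swings freely; falls to whichever side of upright it is on. At rest the free edge is 42 mm sideways of and 42 mm above the pin, open space beneath
- tag_a_hinge (a point): middle of the hinge pin of tag a, 62 mm above the bench; does not turn with the tag. Its x axis is level and points to this tag's bin (bin centre about 165 mm away), y lies along the pin, z up. The fixed bracket's two posts stand 34 mm either side along y and end 4 mm above the pin; the pin's barrel is 8 mm thick
- tag_b (a joint): angle (rad) of tag b, a smooth plate 56 mm wide, 6 mm thick, 50 g, one face green, one red, free edge 60 mm from its hinge pin. 0 upright, +0.785 on its stop leaning to the bin (green up), -0.785 on its stop leaning away from the bin (red up). Swings freely; falls to whichever side of upright it is on. At rest the free edge is 42 mm sideways of and 42 mm above the pin, open space beneath
- tag_b_hinge (a point): middle of the hinge pin of tag b, 62 mm above the bench; does not turn with the tag. Its x axis is level and points to this tag's bin (bin centre about 165 mm away), y lies along the pin, z up. The fixed bracket's two posts stand 34 mm either side along y and end 4 mm above the pin; the pin's barrel is 8 mm thick
- tag_c (a joint): angle (rad) of tag c, a smooth plate 56 mm wide, 6 mm thick, 50 g, one face green, one red, free edge 60 mm from its hinge pin. 0 upright, +0.785 on its stop leaning to the bin (green up), -0.785 on its stop leaning away from the bin (red up). Swings freely; falls to whichever side of upright it is on. At rest the free edge is 42 mm sideways of and 42 mm above the pin, open space beneath
- tag_c_hinge (a point): middle of the hinge pin of tag c, 62 mm above the bench; does not turn with the tag. Its x axis is level and points to this tag's bin (bin centre about 165 mm away), y lies along the pin, z up. The fixed bracket's two posts stand 34 mm either side along y and end 4 mm above the pin; the pin's barrel is 8 mm thick
- tag_d (a joint): angle (rad) of tag d, a smooth plate 56 mm wide, 6 mm thick, 50 g, one face green, one red, free edge 60 mm from its hinge pin. 0 upright, +0.785 on its stop leaning to the bin (green up), -0.785 on its stop leaning away from the bin (red up). Swings freely; falls to whichever side of upright it is on. At rest the free edge is 42 mm sideways of and 42 mm above the pin, open space beneath
- tag_d_hinge (a point): middle of the hinge pin of tag d, 62 mm above the bench; does not turn with the tag. Its x axis is level and points to this tag's bin (bin centre about 165 mm away), y lies along the pin, z up. The fixed bracket's two posts stand 34 mm either side along y and end 4 mm above the pin; the pin's barrel is 8 mm thick
- full_bin_1: blue open plastic bin, 90 mm square, 50 mm high, loose; origin at the centre of its underside, on the board. FULL: packed with 25 upright punch blanks of steel and brass that stick out to 74 mm high
- full_bin_2: blue open plastic bin, 90 mm square, 50 mm high, loose; origin at the centre of its underside, on the board. FULL: packed with 25 upright punch blanks of steel and brass that stick out to 74 mm high
- low_bin: blue open plastic bin, 90 mm square, 50 mm high, loose; origin at the centre of its underside, on the board. Not full: only two punch blanks left in it
- empty_bin: blue open plastic bin, 90 mm square, 50 mm high, loose; origin at the centre of its underside, on the board. Not full: empty
- board: fixed dark wooden board, 320 by 480 mm, 12 mm thick, which carries tags and bins; origin at bench level under the middle of the row of tags, which stand 120 mm apart along its y; x towards the bins
- weight: small loose brass weight, 26 mm across, 38 mm high, on the board between two tags; origin under its centre
- wax_pot: small loose amber glass pot, 26 mm across, 36 mm high, on the board between two tags; origin under its centre
- hammer: loose chasing hammer lying on the bench, 260 mm long; origin under its middle
- brush: loose brush lying on the bench, 180 mm long; origin under its middle
- punch_cup: loose copper cup of punches, 76 mm across, about 145 mm high; origin under its centre
- oil_bottle: loose green bottle, 54 mm across, 130 mm high; origin under its centre
There are look-alikes about, which are no part of the job. What is shaped like the empty_bin but pink or turquoise is not meant.

How it is judged:
At the end, for the whole second after the job is handed in: Each tag whose bin (the bin within 60 mm of it along the row) is full rests green face up (joint above 0.65 rad), each other tag rests red face up (joint below -0.65 rad), all at rest (slower than 0.2 rad/s) (((y of full_bin_1 in the frame of tag_a_hinge between -0.06 and 0.06 m and value of joint tag_a above 0.65 rad) or (y of full_bin_2 in the frame of tag_a_hinge between -0.06 and 0.06 m and value of joint tag_a above 0.65 rad) or (y of low_bin in the frame of tag_a_hinge between -0.06 and 0.06 m and value of joint tag_a below -0.65 rad) or (y of empty_bin in the frame of tag_a_hinge between -0.06 and 0.06 m and value of joint tag_a below -0.65 rad)) and velocity of joint tag_a between -0.2 and 0.2 rad/s and ((y of full_bin_1 in the frame of tag_b_hinge between -0.06 and 0.06 m and value of joint tag_b above 0.65 rad) or (y of full_bin_2 in the frame of tag_b_hinge between -0.06 and 0.06 m and value of joint tag_b above 0.65 rad) or (y of low_bin in the frame of tag_b_hinge between -0.06 and 0.06 m and value of joint tag_b below -0.65 rad) or (y of empty_bin in the frame of tag_b_hinge between -0.06 and 0.06 m and value of joint tag_b below -0.65 rad)) and velocity of joint tag_b between -0.2 and 0.2 rad/s and ((y of full_bin_1 in the frame of tag_c_hinge between -0.06 and 0.06 m and value of joint tag_c above 0.65 rad) or (y of full_bin_2 in the frame of tag_c_hinge between -0.06 and 0.06 m and value of joint tag_c above 0.65 rad) or (y of low_bin in the frame of tag_c_hinge between -0.06 and 0.06 m and value of joint tag_c below -0.65 rad) or (y of empty_bin in the frame of tag_c_hinge between -0.06 and 0.06 m and value of joint tag_c below -0.65 rad)) and velocity of joint tag_c between -0.2 and 0.2 rad/s and ((y of full_bin_1 in the frame of tag_d_hinge between -0.06 and 0.06 m and value of joint tag_d above 0.65 rad) or (y of full_bin_2 in the frame of tag_d_hinge between -0.06 and 0.06 m and value of joint tag_d above 0.65 rad) or (y of low_bin in the frame of tag_d_hinge between -0.06 and 0.06 m and value of joint tag_d below -0.65 rad) or (y of empty_bin in the frame of tag_d_hinge between -0.06 and 0.06 m and value of joint tag_d below -0.65 rad)) and velocity of joint tag_d between -0.2 and 0.2 rad/s); the robot touches nothing.
It fails at once if a tag is pinched: the fingers press on both of its faces at once (over 1.5 N each) ((contact force between the fingers and tag_a_c0 above 1.5 N and contact force between the fingers and tag_a_c1 above 1.5 N) or (contact force between the fingers and tag_b_c0 above 1.5 N and contact force between the fingers and tag_b_c1 above 1.5 N) or (contact force between the fingers and tag_c_c0 above 1.5 N and contact force between the fingers and tag_c_c1 above 1.5 N) or (contact force between the fingers and tag_d_c0 above 1.5 N and contact force between the fingers and tag_d_c1 above 1.5 N)).
It fails at once if a bin or another loose thing is moved, lifted or carried (over 20 mm) (distance of any of full_bin_1, full_bin_2, low_bin, empty_bin, weight, wax_pot, hammer, brush, punch_cup, oil_bottle from where it was at the start of the episode above 0.02 m).
It fails at once if a standing thing is tipped over (over 0.5 rad) (angle between any of full_bin_1, full_bin_2, low_bin, empty_bin, weight, wax_pot, punch_cup, oil_bottle's own z axis and vertical above 0.5 rad).
It also fails if it takes over 54 s, if anything falls off the work surface, if the arm or the gripper's body presses on something with over 40 N, if the wrist force passes 120 N, or if a joint passes its speed limit or range.

## Robot

A 6-joint arm with a two-finger parallel gripper is mounted at the origin on the work surface. World frame = base frame: x ahead of the robot, y to its left, z up, the work surface at z = 0. Lengths are in m, angles in rad, forces in N, time in s.
With the tool pointing down it reaches from about 0.325 to 0.9 m from the base axis. Payload 6.1 kg.
Tool frame: the origin (TCP) lies at the very end of the fingers, on their centre line; the grasp point (between the pads) lies 19 mm behind it; y points along the fingers, z is the direction in which the jaws open and shut, and the axes are right-handed (so a half turn about y gives the same grasp; the last joint's range is limited). The gripper opens to 85 mm and grips with 20 to 120 N. Pads are 22 mm wide; open, the fingers measure 114 mm over their backs; the gripper's body (76 mm by 85 mm) begins 54 mm behind the grasp point. The pads swing forward as they close: fully open they stand 13 mm farther back than shut.
Start: joints at [1.025, 0.22, 1.526, -0, 1.395, -0.126], TCP at [0.255, 0.571, 0.231] pointing down, gripper open.
Joint ranges: [-2.98, 2.98], [-0.91, 2.08], [0.09, 2.57], [-1.24, 4.39], [0.2, 2.65], [-2.68, 2.68]. Speed limits (rad/s): [2.57, 2.57, 3.01, 3.14, 3.14, 3.14].

## Interface

Orientations are given as [roll, pitch, yaw] about the fixed x, y, z axes, in that order (R = Rz(yaw) Ry(pitch) Rx(roll)).
In Python, from workcell import bot gives the robot as it stands. The module is installed in compiled form; this text tells all that it offers.
- The arm moves only by the tool move_arm, never from a script. Its argument "deltas" is a list of rows, each an object with "delta_pos": the shift along the tool's x, y, z in cm, a list of three; "rot": the turn, a rotation vector about the tool's x, y, z in rad, a list of three; "gripper": the opening, from -1 (shut) to 1 (fully open). A call has 1 to 5 rows; each row is the pose to reach, as a shift and turn from the pose commanded when the call began, along the tool's axes at that moment; what a row does not reach only later rows make up. A row lasts 1/12 s, in which the tool goes at most 41.7 mm and 7.16 degrees, less where a joint would pass 70% of its speed; a pose out of reach is approached as far as the arm can. A call with a gripper value outside its range is refused whole. The fingers move at their own pace and stop on an object; "grip_force" is the grip in N (left out, the last holds). Time passes only in rows, so rows that repeat a pose let the fingers close. It gives the time, the measured TCP pose, the force and the opening at its end, in the units of the state.
- bot.get_obs(): the state, without advancing time (a new reading comes with each control period).
- bot.read_camera(name): name is "scene" or "top"; returns a dict with "color" (480x640x3 uint8, blue, green, red), "range_z" (480x640 float32, m along the optical axis (not along the pixel's ray), 0 where there is no reading), "camera_matrix" (3x3 intrinsics, pixels), "camera_from_world" (4x4, takes a point from world to camera coordinates). Camera axes: x right, y up, looking along -z (the intrinsics and any distortion apply to the point x, -y, -z); pixel columns grow to the right and rows downward; lengths in m; the calibration is good to about 2 mm. A picture is of the moment at which its call begins.
- bot.hand_in(): hands the job in, once; it reports no verdict.
The state is a dict: "t": time; "qpos": joint angles; "dq": joint speeds; "effort": joint torques, N m; "tcp_pos": TCP position; "tool_rot": TCP orientation; "force": force on the tool from outside, world axes, zero at the start; "moment": the same for the moment, N m; "opening": finger opening in m.
Only numpy, scipy, OpenCV 4.12 (cv2) and the standard library are available. Lean on these libraries where they do the work, as an engineer would, in place of code of your own. Each camera call takes 0.05 s, during which the arm holds its last target.

## Working session

There is one attempt and no reset: what is moved stays moved. The work goes in short steps, Python scripts to look and compute and a tool call to move; the robot and the scene stay as the last step left them, time stands still between calls to the robot, and variables do not carry over. Pictures are saved under pics/ and viewed, and the job is handed in when it is done.

Besides the shell and the picture viewer there is one more tool, called in YAML: its name, and indented under it one key for each argument. move_arm: Moves the arm, as the interface text tells. Its arguments: {"type":"object","properties":{"deltas":{"type":"array","items":{"type":"object","properties":{"delta_pos":{"type":"array","items":{"type":"number"}},"rot":{"type":"array","items":{"type":"number"}},"gripper":{"type":"number"}}}},"grip_force":{"type":"number"}},"required":["deltas"]}

```bash
mkdir -p pics
python3 - <<'E'
from workcell import bot
import cv2,pickle
for n in ("scene","top"):
    d=bot.read_camera(n); cv2.imwrite(f"pics/{n}0.png",d["color"]); pickle.dump(d,open(f"{n}0.pkl","wb"))
    print(n,d["camera_matrix"].tolist(),d["camera_from_world"].round(4).tolist())
print(bot.get_obs())
E
```

```text
scene [[589.8159504571267, 0.0, 317.8615626119814], [0.0, 589.8159504571267, 241.6328030730343], [0.0, 0.0, 1.0]] [[-0.7891, 0.614, -0.0159, 0.4191], [-0.5178, -0.6512, 0.5548, 0.23], [0.3304, 0.446, 0.8318, -1.6277], [0.0, 0.0, 0.0, 1.0]]
top [[613.6206805156389, 0.0, 324.9350595133873], [0.0, 613.6206805156389, 235.18823021822473], [0.0, 0.0, 1.0]] [[-0.0225, -0.9997, 0.0015, -0.0101], [0.9797, -0.0218, 0.1991, -0.5516], [-0.199, 0.0059, 0.98, -1.6128], [0.0, 0.0, 0.0, 1.0]]
{'t': 0.1, 'qpos': array([ 1.02488583e+00,  2.21199796e-01,  1.52752104e+00,  2.80667188e-05,
        1.39472994e+00, -1.26116404e-01]), 'dq': array([ 0.00018839, -0.00128246, -0.0040735 ,  0.00041792, -0.0008409 ,
       -0.00113867]), 'effort': array([ 1.18284086e-03, -4.98238242e+01, -3.90547585e+01, -2.31965869e-04,
        5.56165905e-03, -4.20203648e-06]), 'tcp_pos': array([0.25443984, 0.57024173, 0.23026324]), 'tool_rot': array([-1.57263622e+00,  2.61123032e-04, -4.19799271e-01]), 'force': array([-0.43366676, -0.40999566,  1.07722339]), 'moment': array([ 0.02070916, -0.05195492, -0.06094016]), 'opening': 0.08573536804903614}
```

View pics/scene0.png

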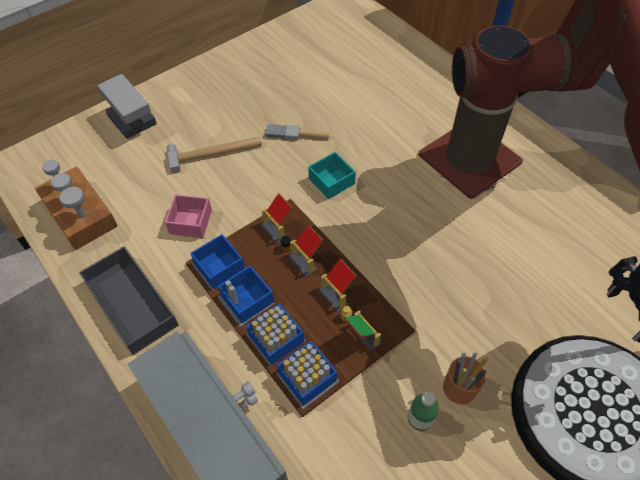

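View pics/top0.png

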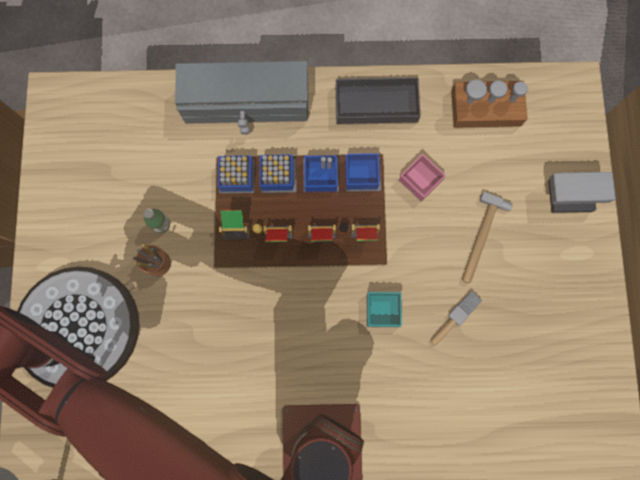

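```bash
cat > h.py <<'E'
import numpy as np,cv2
def ray(d,u,v,z):
    K=d["camera_matrix"];T=d["camera_from_world"]
    r=np.array([(u-K[0,2])/K[0,0],-(v-K[1,2])/K[1,1],-1.])
    R=T[:3,:3];c=-R.T@T[:3,3];w=R.T@r
    return c+w*(z-c[2])/w[2]
def masks(d):
    h=cv2.cvtColor(d["color"],cv2.COLOR_BGR2HSV)
    red=(((h[...,0]<6)|(h[...,0]>174))&(h[...,1]>190)&(h[...,2]>110)).astype(np.uint8)
    gr=((h[...,0]>45)&(h[...,0]<75)&(h[...,1]>150)&(h[...,2]>60)).astype(np.uint8)
    bl=((h[...,0]>105)&(h[...,0]<125)&(h[...,1]>150)).astype(np.uint8)
    return red,gr,bl
E
python3 - <<'E'
import pickle,cv2,numpy as np
from h import *
s=pickle.load(open("scene0.pkl","rb"));t=pickle.load(open("top0.pkl","rb"))
a=cv2.resize(s["color"][180:420,180:420],(600,600),interpolation=cv2.INTER_CUBIC);cv2.imwrite("pics/c1.png",a)
a=cv2.resize(t["color"][145:275,205:395],(798,546),interpolation=cv2.INTER_CUBIC);cv2.imwrite("pics/c2.png",a)
for n,m,in zip("RGB",masks(t)):
    k,l,st,ce=cv2.connectedComponentsWithStats(m)
    for i in range(1,k):
        if st[i,4]>60:
            u,v=ce[i]; x,y,w,h=st[i,:4]
            z=.083 if n!="B" else .06
            print(n,st[i],"cent",ray(t,u,v,z).round(3),"far edge mid top",ray(t,x+w/2-.5,y-.5,.062).round(3),"bot",ray(t,x+w/2-.5,y+h-.5,.104).round(3))
E
```

```text
R [312 229  19  11 130] cent [ 0.55  -0.012  0.083] far edge mid top [ 0.569 -0.012  0.062] bot [ 0.53  -0.012  0.104]
R [267 230  20  10 156] cent [0.551 0.107 0.083] far edge mid top [0.569 0.109 0.062] bot [0.533 0.106 0.104]
B [267 156  26  33  80] cent [0.71  0.087 0.06 ] far edge mid top [0.779 0.099 0.062] bot [0.672 0.097 0.104]
B [347 160  23  26 317] cent [ 0.728 -0.115  0.06 ] far edge mid top [ 0.762 -0.119  0.062] bot [ 0.675 -0.114  0.104]
B [306 162  30  19 383] cent [ 0.728 -0.015  0.06 ] far edge mid top [ 0.759 -0.015  0.062] bot [ 0.692 -0.014  0.104]
B [306 182  31   8 113] cent [ 0.689 -0.012  0.06 ] far edge mid top [ 0.701 -0.015  0.062] bot [ 0.666 -0.014  0.104]
```

View pics/c1.png

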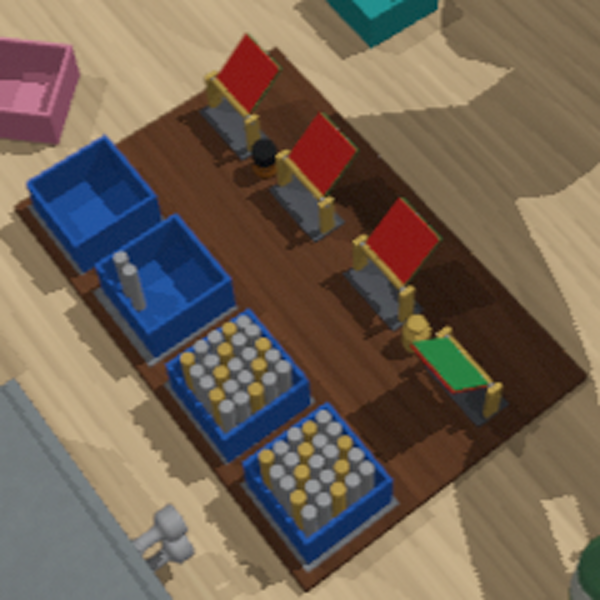

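View pics/c2.png

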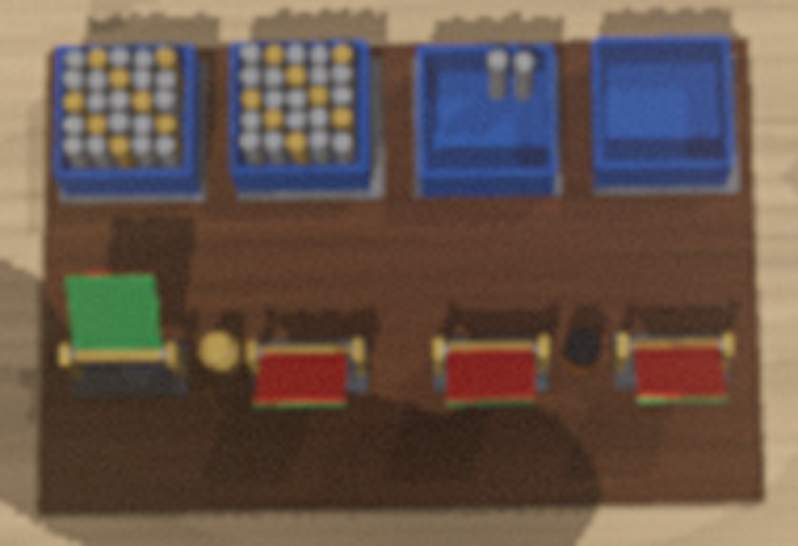

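Candidates in the top view are four tags. The one at (233,219) is green with a full bin, (277,233) is red with a full bin, (321,233) is red with the two-blank bin, and (366,233) is red with the empty bin. The pink and turquoise boxes don't count. The crops confirm that only the tag at (277,233) is wrong. Its hinge is at about (0.57, 0.107) and it leans towards the robot, so I'll push it towards +x with shut fingers.

move_arm:
  deltas:
    - {"delta_pos": [2.6,0,-2.2],"rot": [0,0,0],"gripper": -1}
    - {"delta_pos": [5.2,0,-4.5],"rot": [0,0,0],"gripper": -1}
    - {"delta_pos": [7.8,0,-6.7],"rot": [0,0,0],"gripper": -1}
    - {"delta_pos": [10.4,0,-9.0],"rot": [0,0,0],"gripper": -1}
    - {"delta_pos": [12.9,0,-11.2],"rot": [0,0,0],"gripper": -1}

```text
t: 0.52
tcp_pos: [0.327, 0.4141, 0.2307]
tool_rot: [-1.572, 0.0, -0.419]
force: [0.5, 0.2, -0.8]
opening: 0.0257
```

move_arm:
  deltas:
    - {"delta_pos": [2.6,0,-2.2],"rot": [0,0,0],"gripper": -1}
    - {"delta_pos": [5.2,0,-4.5],"rot": [0,0,0],"gripper": -1}
    - {"delta_pos": [7.8,0,-6.7],"rot": [0,0,0],"gripper": -1}
    - {"delta_pos": [10.4,0,-9.0],"rot": [0,0,0],"gripper": -1}
    - {"delta_pos": [12.9,0,-11.2],"rot": [0,0,0],"gripper": -1}

```text
t: 0.93
tcp_pos: [0.3992, 0.2593, 0.231]
tool_rot: [-1.571, 0.0, -0.42]
force: [1.4, 0.2, 0.5]
opening: 0.0
```

move_arm:
  deltas:
    - {"delta_pos": [2.6,0,-2.2],"rot": [0,-0.1,0],"gripper": -1}
    - {"delta_pos": [5.2,0,-4.5],"rot": [0,-0.2,0],"gripper": -1}
    - {"delta_pos": [7.8,0,-6.7],"rot": [0,-0.3,0],"gripper": -1}
    - {"delta_pos": [10.4,0,-9.0],"rot": [0,-0.42,0],"gripper": -1}
    - {"delta_pos": [12.9,0,-11.2],"rot": [0,-0.42,0],"gripper": -1}

```text
t: 1.35
tcp_pos: [0.4713, 0.1047, 0.231]
tool_rot: [-1.571, 0.0, 0.006]
force: [1.5, -0.1, 0.7]
opening: 0.0
```

move_arm:
  deltas:
    - {"delta_pos": [0,3,0],"rot": [0,0,0],"gripper": -1}
    - {"delta_pos": [0,6.5,0],"rot": [0,0,0],"gripper": -1}
    - {"delta_pos": [0,10,0],"rot": [0,0,0],"gripper": -1}
    - {"delta_pos": [0,13,0],"rot": [0,0,0],"gripper": -1}
    - {"delta_pos": [0,14,0],"rot": [0,0,0],"gripper": -1}

```text
t: 1.77
tcp_pos: [0.4672, 0.1057, 0.0862]
tool_rot: [-1.571, 0.008, -0.0]
force: [-1.2, -0.4, 0.1]
opening: 0.0001
```

Run:
```python
from workcell import bot
import cv2
d=bot.read_camera("scene"); cv2.imwrite("pics/s1.png",cv2.resize(d["color"][150:390,180:420],(600,600),interpolation=cv2.INTER_CUBIC))
o=bot.get_obs();print(o["tcp_pos"],o["force"])
```

```text
[0.46725393 0.10579097 0.08638249] [-1.02919826  0.33302162 -1.34893131]
```

View pics/s1.png

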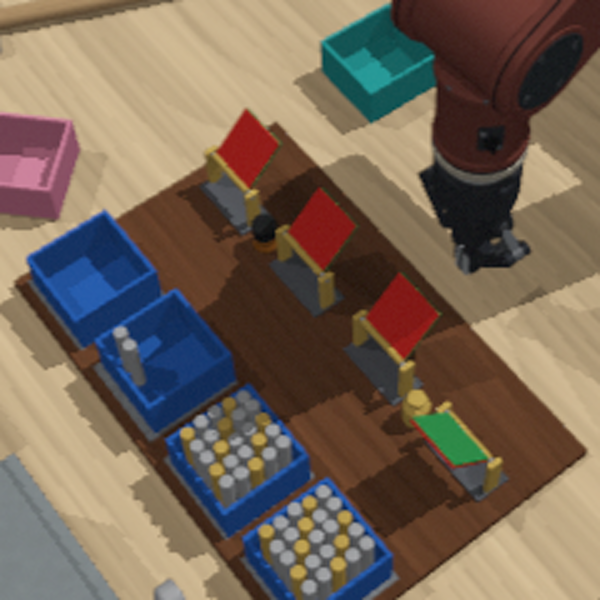

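The shut fingers are at about (490,250) in the crop, in front of the wrong tag at (400,310). Everything else is unchanged, so I'll push.

move_arm:
  deltas:
    - {"delta_pos": [1.5,0,0],"rot": [0,0,0],"gripper": -1}
    - {"delta_pos": [3,0,0],"rot": [0,0,0],"gripper": -1}
    - {"delta_pos": [4,0,0],"rot": [0,0,0],"gripper": -1}
    - {"delta_pos": [5,0,0],"rot": [0,0,0],"gripper": -1}
    - {"delta_pos": [6,0,0],"rot": [0,0,0],"gripper": -1}

```text
t: 2.23
tcp_pos: [0.5327, 0.1064, 0.093]
tool_rot: [-1.571, -0.002, 0.0]
force: [0.3, -0.1, -0.4]
opening: 0.0001
```

move_arm:
  deltas:
    - {"delta_pos": [1,0,0],"rot": [0,0,0],"gripper": -1}
    - {"delta_pos": [2,0,0],"rot": [0,0,0],"gripper": -1}
    - {"delta_pos": [3,0,0],"rot": [0,0,0],"gripper": -1}
    - {"delta_pos": [4,0,0],"rot": [0,0,0],"gripper": -1}
    - {"delta_pos": [4.6,0,0],"rot": [0,0,0],"gripper": -1}

```text
t: 2.65
tcp_pos: [0.5791, 0.1063, 0.0931]
tool_rot: [-1.571, -0.003, 0.0]
force: [0.0, 0.1, 0.4]
opening: 0.0003
```

Run:
```python
from workcell import bot
import cv2
d=bot.read_camera("scene"); cv2.imwrite("pics/s2.png",cv2.resize(d["color"][150:390,180:420],(600,600),interpolation=cv2.INTER_CUBIC))
o=bot.get_obs();print(o["tcp_pos"],o["force"])
```

```text
[0.57970707 0.10623204 0.09300794] [-0.38446028 -0.08308822 -0.1491705 ]
```

View pics/s2.png

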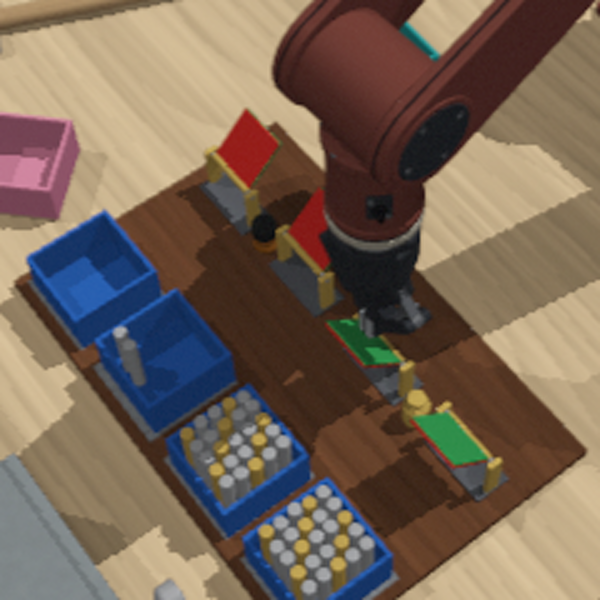

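The tag at (365,340) in the crop now lies green side up. I'll back off and lift.

move_arm:
  deltas:
    - {"delta_pos": [-2,0,0],"rot": [0,0,0],"gripper": -1}
    - {"delta_pos": [-5,0,0],"rot": [0,0,0],"gripper": -1}
    - {"delta_pos": [-8,0,0],"rot": [0,0,0],"gripper": -1}
    - {"delta_pos": [-11,0,0],"rot": [0,0,0],"gripper": -1}
    - {"delta_pos": [-12,-3,0],"rot": [0,0,0],"gripper": -1}

```text
t: 3.12
tcp_pos: [0.4476, 0.106, 0.115]
tool_rot: [-1.572, 0.016, 0.001]
force: [-0.6, 0.3, -0.8]
opening: -0.0001
```

move_arm:
  deltas:
    - {"delta_pos": [0,-3,0],"rot": [0,0,0],"gripper": -1}
    - {"delta_pos": [0,-6,0],"rot": [0,0,0],"gripper": -1}
    - {"delta_pos": [0,-9,0],"rot": [0,0,0],"gripper": -1}
    - {"delta_pos": [0,-10,0],"rot": [0,0,0],"gripper": -1}
    - {"delta_pos": [0,-10,0],"rot": [0,0,0],"gripper": -1}

```text
t: 3.53
tcp_pos: [0.4593, 0.1064, 0.2255]
tool_rot: [-1.57, -0.008, 0.0]
force: [0.3, -1.5, 0.6]
opening: 0.0002
```

Run:
```python
from workcell import bot
import cv2,numpy as np
d=bot.read_camera("scene");t=bot.read_camera("top")
a=cv2.resize(d["color"][170:410,180:420],(400,400),interpolation=cv2.INTER_CUBIC)
b=cv2.resize(t["color"][145:275,205:395],(400,274),interpolation=cv2.INTER_CUBIC)
b=np.vstack([b,np.zeros((126,400,3),np.uint8)])
cv2.imwrite("pics/s3.png",np.hstack([a,b]))
o=bot.get_obs();print(o["t"],o["tcp_pos"],o["force"])
```

```text
3.6333 [0.45686261 0.10619293 0.22091901] [ 0.56610469 -1.13220648 -0.27176763]
```

View pics/s3.png

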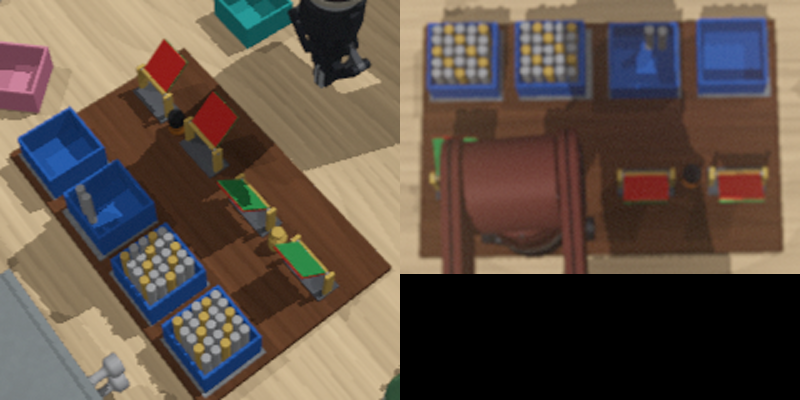

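The scene view shows the tags of both full bins green at (245,200) and (300,255), and the other two red at (165,65) and (215,120). The arm is clear and nothing else has moved, so I'll hand in.

```bash
python3 -c "
from workcell import bot
print(bot.hand_in())"
```

```text
the job is handed in; nothing more can be done
None
```

Only one tag was wrong: the red-side-up tag in front of the second full bin. I pushed it towards its bin with the shut fingers until it fell green side up, then backed the arm off, lifted it clear and handed in at about 3.6 s.

In the last scene picture, both full bins' tags lie green side up. The tags of the two-blank bin and the empty bin lie red side up. The bins and the weight and pot look unmoved by eye, and the wrist force stayed below about 2 N in every reading.

In the last top picture the arm hid most of the two green tags, so their final check rests on the scene view alone. I judged the tag angles by eye and did not measure them. `hand_in()` reports no verdict.

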